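# Clip a battery pack into a spring-contact charging cradle

### The arm

A 6-joint arm with a two-finger parallel gripper is mounted at the origin on a cart in front of the work surface, level with it; the furniture and walls round the work are solid. World frame = base frame: x ahead of the robot, y to its left, z up, the work surface at z = 0. Lengths are in mm, angles in degrees, forces in N, time in s.
With the tool pointing down it reaches from about 300 to 850 mm from the base axis. Payload 4.2 kg.
Tool frame: the origin (TCP) lies at the very end of the fingers, on their centre line; the grasp point (between the pads) lies 19 mm behind it (env.grasp_offset is the distance from the TCP to the grasp point, in mm); z points along the fingers, y is the line along which they close (so a half turn about z gives the same grasp; the last joint's range is limited). The gripper opens to 91 mm and grips with 3 to 60 N. Pads are 32 mm wide; open, the fingers measure 118 mm over their backs; the gripper's body (76 mm by 178 mm) begins 60 mm behind the grasp point.
Start: joints at [-73.281, 18.312, 89.639, -0, 72.044, -1.146], TCP at [176.397, -547.291, 213.976] pointing down, gripper open.
Joint ranges: [-177.97, 177.97], [-48.28, 115.42], [12.27, 149.76], [-77.06, 257.06], [2.81, 150.46], [-146.56, 146.56]. Speed limits (degrees/s): [147.25, 147.25, 180, 180, 180, 180].

### API

Orientations are given as [roll, pitch, yaw] about the fixed x, y, z axes, in that order (R = Rz(yaw) Ry(pitch) Rx(roll)).
In Python, from workcell import env gives the robot as it stands. The module is installed in compiled form; this text tells all that it offers.
- The arm moves only by the tool send_rows, never from a script. Its argument "motion" is a list of rows, each an object of numbers: "tx", "ty", "tz": the shift along the tool's x, y, z in units of 500 mm (1.0 is 500 mm); "rx", "ry", "rz": the turn, a rotation vector about the tool's x, y, z in units of 30 degrees (1.0 is 30 degrees); "gripper": the closure, from -1 (fully open) to 1 (shut). In form: [{"tx": .., "ty": .., "tz": .., "rx": .., "ry": .., "rz": .., "gripper": ..}, ...]. A call has 1 to 12 rows; each row shifts and turns the commanded pose from where the row before left it, along the tool's axes as they then stand; what a row does not reach is not made up. A row lasts 1/8 s, in which the tool goes at most 62.5 mm and 10.7 degrees, less where a joint would pass 70% of its speed; a pose out of reach is approached as far as the arm can. A call with a number of a shift or a turn outside -1 to 1 is refused whole. A call with a gripper value outside its range is refused whole. The fingers move at their own pace and stop on an object; "grip_force" is the grip in N (left out, the last holds). Time passes only in rows, so rows that do not move let the fingers close. It gives the time, the measured TCP pose, the force, the opening and the grip force at its end, in the units of the state.
- env.state(): the state, without advancing time (a new reading comes with each control period).
- env.grab_frame(name): name is "side" or "top" or "wrist"; returns a dict with "frame" (420x560x3 uint8, red, green, blue), "vertical_fov" (degrees; the focal length in pixels is half the picture's height over the tangent of half this angle, whatever the lens; pixels are square), "cx", "cy" (the principal point, pixels), "rvec" (rotation vector, rad) and "tvec" (3), from world to camera coordinates, as OpenCV has them; the wrist camera has in their place "T_tool_cam" (4x4, takes a point from camera to tool coordinates, whose origin is the TCP and whose axes are the flange's). Camera axes: x right, y down, z forward; pixel columns grow to the right and rows downward; lengths in mm; the calibration is good to about 2 mm. The wrist camera is an equidistant fisheye: a pixel r from the principal point sees the ray r / f radians off the axis. A picture is of the moment at which its call begins: read the wrist's pose just before it. There is no depth.
- env.job_done(): hands the job in; it is judged then, once.
The state is a dict: "time_s": time; "qpos": joint angles; "qvel": joint speeds; "effort": joint torques, N m; "ee_pos": TCP position; "ee_rot": TCP orientation; "force": force on the tool from outside, world axes, zero at the start; "torque": the same for the moment, N m; "gripper_width": finger opening in mm; "gripper_force": force on a finger pad.
Only numpy, scipy, OpenCV 4.12 (cv2) and the standard library are available. Lean on these libraries where they do the work, as an engineer would, in place of code of your own. Each camera call takes 0.05 s, during which the arm holds its last target. There are 200 camera calls.

### The job

Load the loose black battery pack into the grey charging cradle: lay its end with the three brass pads against the sprung contact carriage, push the pack against the springs until its other end clears the end lip, and press that end down so that the pack lies flat on the bay floor, held between carriage and lip. Leave the other parts on the bench where they are.

Things in the scene. Friction and masses are not known exactly. Their poses are not given: they have to be found in the camera images.
- pack_center (a point): Centre of the black battery pack, a flat bar 46 x 130 x 19 mm, 0.15 to 0.3 kg, square ends, lying flat on the bench. Axes: x across its 46 mm width (grip it there), y along its 130 mm length towards its contact end (roughly away from the robot), z up.
- pack_contacts (a point): Middle of the pack's contact end, 65 mm from its centre along its y, 12 mm above its underside. Three brass pads, 6 mm wide, wrap round this end from its face on to the top. On the seated pack it lies on the carriage's face.
- cradle: Grey charging cradle 206 x 74 mm, fixed. Origin on the bench under the bay's centre; x along the bay towards the contact carriage, roughly away from the robot; y left; z up. Bay floor 8 mm above the bench. End lip at the -x end, sprung carriage at the +x end, behind it an end block x = 94 to 110 mm, 36 mm high. The base runs from x = -85 to 121 mm.
- bay_center (a point): Where the pack's centre is when seated: over the cradle's origin, 17.5 mm above the bench; axes as the cradle's. Seated, the pack lies flat, other end (tail) against the lip's inner face (x = -65 mm), contact end (x = 65 mm) pressing the carriage back 7 mm. Contact end on the floor and tail on the lip, it slopes about 0.07 rad.
- wall_top (a point): Middle of the top of the left side wall, cradle (-8, 30, 19) mm. Walls on both sides, x = -73 to 58 mm: inner faces at y = +-25 mm (2 mm free each side of the pack), flared to +-28 mm at the top, outer faces +-33 mm, top 19 mm above the bench. Only the upper 8 mm of a seated pack stands above them, so fingers gripping lower on its sides strike the walls before it is down.
- lip_top (a point): Middle of the top of the end lip, 17 mm above the bench (9 mm above the bay floor); axes as the cradle's. The lip is 8 mm thick, cradle x = -73 to -65 mm, and 66 mm wide; beyond it only the 8 mm high base, for 12 mm, then bare bench.
- contact_face (a point): Middle of the carriage's face that the pack pushes on, 20 mm above the bench; moves with the carriage; axes as the cradle's. The face is 46 mm wide and reaches from 10 to 31 mm above the bench.
- carriage (a joint): How far the carriage is pushed back along cradle +x against two coil springs, in m: 0 free (face at cradle x = 58 mm), 0.007 with a pack seated, 0.015 hard stop. Springs back when let go: 4 N at 0, 6 N at 0.007, 8.5 N at 0.015. The pack's tail clears the lip from about 0.008 on; friction on whatever pushes it can hold the tail up, so bring it down.
- fan: black laptop cooling fan 65 x 96 x 11 mm, loose bystander; origin at the centre of its underside.
- bits: driver bit tray 72 x 115 x 24 mm, loose bystander; origin at the centre of its underside.
- driver: Precision screwdriver 156 mm long, 16 mm thick, loose bystander near the front; origin at the centre of its underside.
- hdd: Grey 2.5 inch disk drive 70 x 100 x 11 mm, loose bystander in line with the pack, nearer or farther; origin at the centre of its underside.
Not all that is in view belongs to the job. There is more than one size of the part that bears pack_center; the job needs the middle-sized.

How it is judged (in metres and radians):
At the end, for the whole second after the job is handed in: The pack lies flat on the bay floor (slope under 0.025 rad, at most 2 mm above its seated height), seated within 3 mm along and 4 mm across the bay and 0.06 rad of its line, brass pads within 6 mm of the carriage's contacts, the carriage pressed back over 4 mm (x of pack_center in the frame of cradle between -0.003 and 0.003 m and y of pack_center in the frame of cradle between -0.004 and 0.004 m and z of pack_center in the frame of cradle below 0.0195 m and angle between the z axis of pack_center and the z axis of cradle, either way round below 0.025 rad and angle between the y axis of pack_center and the x axis of cradle, either way round below 0.06 rad and value of joint carriage above 0.004 m and distance between pack_contacts and contact_face below 0.006 m); the robot touches nothing.
It fails at once if another part on the bench (disk drive, fan, bit tray or screwdriver) is shifted by more than 30 mm (distance of any of hdd, fan, bits, driver from where it was at the start of the episode above 0.03 m).
It also fails if it takes over 51 s, if anything falls off the work surface, if the arm or the gripper's body presses on something with over 40 N, if the wrist force passes 120 N, or if a joint passes its speed limit or range.

## Working session

There is one attempt and no reset: what is moved stays moved. The work goes in short steps, Python scripts to look and compute and a tool call to move; the robot and the scene stay as the last step left them, time stands still between calls to the robot, and variables do not carry over. Pictures are saved under pics/ and viewed, at most 10 in all, crops included, and the job is handed in when it is done.

Besides the shell and the picture viewer there is one more tool, called after "Request:" as name(argument=value, ...) on one line, values as JSON. send_rows: Moves the arm, as the interface text tells. Shifts and turns lie within -1 to 1; 1 stands for 500 mm of shift or 30 degrees of turn. Its arguments: {"type":"object","properties":{"motion":{"type":"array"},"grip_force":{"type":"number"}},"required":["motion"]}

```bash
mkdir -p pics
cat > h.py <<'E'
import numpy as np, cv2
from scipy.spatial.transform import Rotation as R
from workcell import env
def grab(n,f):
    s=env.state(); g=env.grab_frame(n); g['s']=s
    cv2.imwrite('pics/'+f,cv2.cvtColor(g['frame'],cv2.COLOR_RGB2BGR)); return g
def ray(g,u,v):
    f=210/np.tan(np.radians(g['vertical_fov'])/2); a=(u-g['cx']);b=(v-g['cy'])
    if 'rvec' in g:
        Rm=cv2.Rodrigues(np.array(g['rvec'],float))[0]; return -Rm.T@np.array(g['tvec']).ravel(), Rm.T@np.array([a/f,b/f,1])
    r=np.hypot(a,b)+1e-9; t=r/f
    d=np.array([np.sin(t)*a/r,np.sin(t)*b/r,np.cos(t)]); T=np.array(g['T_tool_cam'])
    Rt=R.from_euler('xyz',g['s']['ee_rot'],degrees=True).as_matrix()
    return Rt@T[:3,3]+np.array(g['s']['ee_pos']),Rt@T[:3,:3]@d
def onplane(g,u,v,z):
    o,d=ray(g,u,v); return o+d*(z-o[2])/d[2]
E
python3 - <<'E'
from h import *
s=env.state(); print(s)
for n in ('top','side'):
    g=grab(n,n+'1.png'); print(n,g['vertical_fov'],g['cx'],g['cy'],g['rvec'],g['tvec'])
    cv2.imwrite(f'pics/{n}1b.png',cv2.resize(cv2.imread(f'pics/{n}1.png'),(800,600)))
E
```

```text
{'time_s': 0.0, 'qpos': array([-7.32833150e+01,  1.83518507e+01,  8.97040623e+01, -7.12121944e-04,
        7.20430621e+01, -1.14621484e+00]), 'qvel': array([-0.06454034,  0.14000322,  0.05021685, -0.10094503, -0.03453793,
       -0.02460421]), 'effort': array([-1.27085532e-03, -4.12466490e+01, -2.31981343e+01,  7.24737416e-02,
        4.58451617e-02, -1.65470283e-04]), 'ee_pos': array([ 176.23123812, -546.82161109,  213.13404966]), 'ee_rot': array([-1.79901031e+02, -1.30296638e-03,  1.78631188e+01]), 'force': array([ 0.28229623, -0.02777846, -0.56730505]), 'torque': array([ 0.05287257, -0.01369111, -0.0239462 ]), 'gripper_force': 0.0, 'gripper_width': 91.40314925886209}
top 46.14726377702479 278.2708766989367 208.84633777018192 [ 2.09783934 -2.12748923  0.21453331] [-404.97350151  536.49562214 1002.98504276]
side 49.76827575085426 280.97647599609854 212.27207313586868 [ 2.05695591 -0.23285897  0.17406343] [-622.29554953 -111.03384909 1341.47439811]
```

View pics/top1b.png

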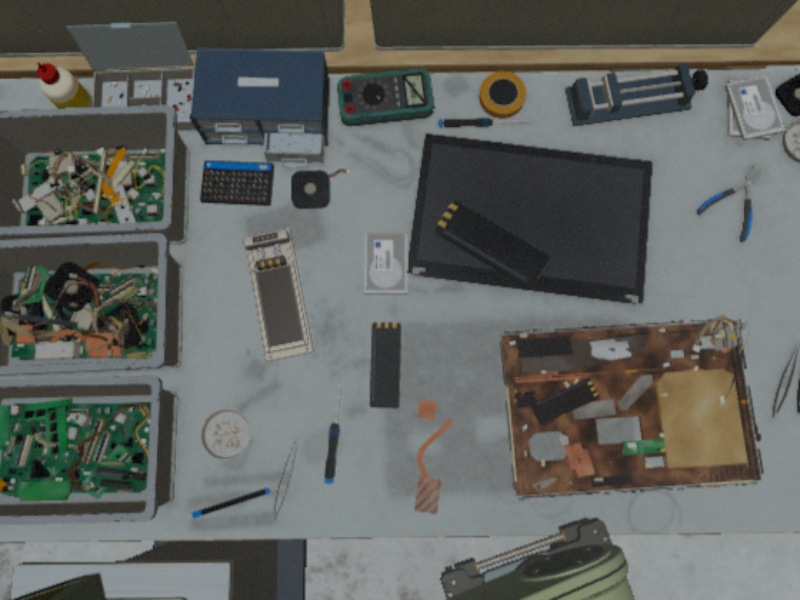

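View pics/side1b.png

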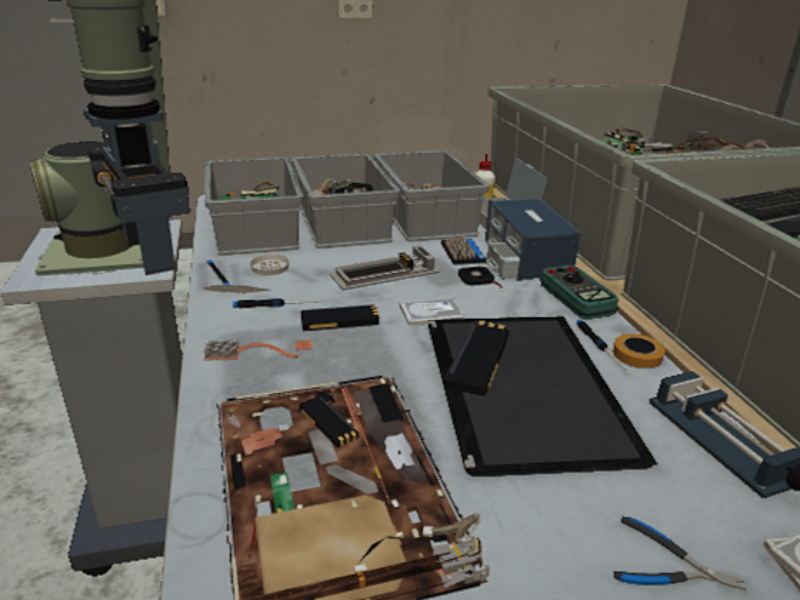

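Packs seen in the 800x600 top view: (385,365) on the bench, (492,242) on the screen panel and (565,400) in the laptop shell. Next I measure all three and enlarge the bench one, which is the only one lying flat on the bench and looks middle-sized.

Run:
```python
from h import *
g=env.grab_frame('top'); im=g['frame']; 
hsv=cv2.cvtColor(im,cv2.COLOR_RGB2HSV)
def cor(pts,z): return np.array([onplane(g,u,v,z)[:2] for u,v in pts])
# bench pack
roi=np.zeros(im.shape[:2],np.uint8); roi[215:295,250:290]=1
m=((hsv[...,2]<75)*roi).astype(np.uint8)
# include brass
m|=(((hsv[...,1]>110)&(hsv[...,0]<35))*roi).astype(np.uint8)
c=max(cv2.findContours(m,0,2)[0],key=cv2.contourArea); r=cv2.minAreaRect(c); b=cv2.boxPoints(r)
P=cor(b,19); print('bench',r,P.round(),np.linalg.norm(np.diff(P,axis=0),axis=1),P.mean(0))
# hand corners from view for the others (800 scale)
for n,q,z in (('screen',[(452,203),(549,254),(533,282),(437,230)],25),('shell',[(592,379),(600,395),(540,420),(531,402)],30)):
    P=cor(np.array(q)*.7,z); print(n,np.linalg.norm(np.diff(P,axis=0),axis=1))
for n,q,z in (('cradle base',[(246,236),(289,228),(311,353),(266,360)],8),):
    P=cor(np.array(q)*.7,z); print(n,P.round(),np.linalg.norm(np.diff(P,axis=0),axis=1),P.mean(0))
a=cv2.resize(im[150:300,165:300],None,fx=4,fy=4,interpolation=2)
cv2.imwrite('pics/crop1.png',cv2.cvtColor(a,4))
```

```text
bench ((269.0, 255.5), (59.0, 20.0), 90.0) [[ 500. -369.]
 [ 499. -414.]
 [ 371. -412.]
 [ 372. -369.]] [ 44.04789686 128.56785634  42.98809239] [ 435.5198221 -390.8594674]
screen [172.1231871   52.25486482 170.12729096]
shell [26.0758589  98.15219802 29.17354406]
cradle base [[ 646. -172.]
 [ 658. -240.]
 [ 456. -278.]
 [ 446. -208.]] [ 69.66122154 205.36724351  69.97305189] [ 551.51431206 -224.3965377 ]
```

View pics/crop1.png

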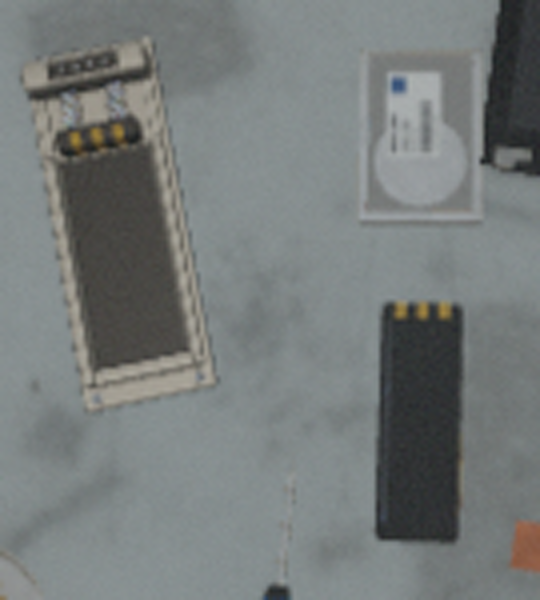

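The crop shows the bench pack (crop 420,420) with three pads at the far end, measuring 129x44 mm. The others measure about 171x52 and 98x27, so the bench pack is the middle-sized one. The cradle's origin is near (534,-228) with a yaw of about 10.4°. I'll hover over the pack.

Request:
send_rows(motion=[{"tx":0.0844,"ty":-0.0197,"gripper":-0.5},{"tx":0.0844,"ty":-0.0197,"gripper":-0.5},{"tx":0.0844,"ty":-0.0197,"gripper":-0.5},{"tx":0.0844,"ty":-0.0197,"gripper":-0.5},{"tx":0.0844,"ty":-0.0197,"gripper":-0.5},{"tx":0.0844,"ty":-0.0197,"gripper":-0.5},{"tx":0.0844,"ty":-0.0197,"gripper":-0.5},{"rz":0.3,"gripper":-0.5},{"rz":0.3,"gripper":-0.5},{"gripper":-0.5},{"gripper":-0.5}], grip_force=40)

```text
invalid input at $.motion[0]: expected keys tx, ty, tz, rx, ry, rz, gripper
```

Run:
```python
from h import *
g=grab('wrist','w1.png'); print(g['s']['ee_pos'],g['s']['ee_rot'],g['T_tool_cam'],g['vertical_fov'],g['s']['force'],g['s']['gripper_width'],g['cx'],g['cy'])
import pickle; pickle.dump(g,open('w1.pkl','wb'))
```

```text
[ 176.29091409 -546.91867943  213.31216128] [-1.79922478e+02 -2.85251905e-03  1.78652480e+01] [[ 4.66989221e-04 -9.55092864e-01 -2.96306265e-01  8.45703698e+01]
 [ 9.99999877e-01  4.95951123e-04 -2.25787179e-05  1.12675640e+00]
 [ 1.68518197e-04 -2.96306218e-01  9.55092978e-01 -1.71824020e+02]
 [ 0.00000000e+00  0.00000000e+00  0.00000000e+00  1.00000000e+00]] 65.70646984690485 [ 0.12901776 -0.56855039  0.24889355] 90.98661336905035 280.6950408771239 206.89200957534285
```

View pics/w1.png

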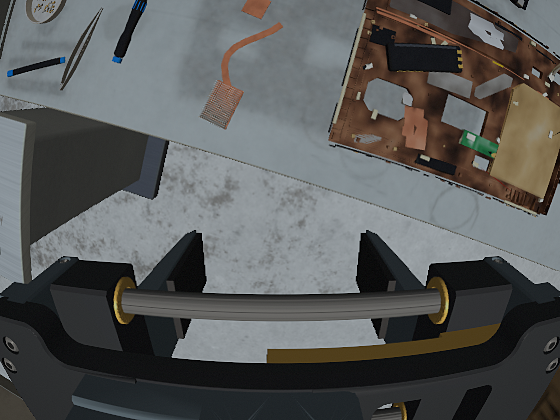

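The first move was refused because every row needs all the keys. The picture shows the wrist view at the start pose. Resending.

Request:
send_rows(motion=[{"tx":0.0844,"ty":-0.0197,"tz":0,"rx":0,"ry":0,"rz":0,"gripper":-0.5},{"tx":0.0844,"ty":-0.0197,"tz":0,"rx":0,"ry":0,"rz":0,"gripper":-0.5},{"tx":0.0844,"ty":-0.0197,"tz":0,"rx":0,"ry":0,"rz":0,"gripper":-0.5},{"tx":0.0844,"ty":-0.0197,"tz":0,"rx":0,"ry":0,"rz":0,"gripper":-0.5},{"tx":0.0844,"ty":-0.0197,"tz":0,"rx":0,"ry":0,"rz":0,"gripper":-0.5},{"tx":0.0844,"ty":-0.0197,"tz":0,"rx":0,"ry":0,"rz":0,"gripper":-0.5},{"tx":0.0844,"ty":-0.0197,"tz":0,"rx":0,"ry":0,"rz":0,"gripper":-0.5},{"tx":0,"ty":0,"tz":0,"rx":0,"ry":0,"rz":0.32,"gripper":-0.5},{"tx":0,"ty":0,"tz":0,"rx":0,"ry":0,"rz":0.32,"gripper":-0.5},{"tx":0,"ty":0,"tz":0,"rx":0,"ry":0,"rz":0,"gripper":-0.5},{"tx":0,"ty":0,"tz":0,"rx":0,"ry":0,"rz":0,"gripper":-0.5}], grip_force=40)

```text
time_s: 1.58
ee_pos: [436.3, -391.1, 213.9]
ee_rot: [-180.0, 0.0, -1.2]
force: [0.0, 0.1, 0.3]
gripper_width: 68.8
gripper_force: 0.0
```

Run:
```python
from h import *
g=grab('wrist','w2.png'); print(g['s']['ee_pos'],g['s']['ee_rot'],g['s']['gripper_width'])
import pickle; pickle.dump(g,open('w2.pkl','wb'))
```

```text
[ 436.27188915 -391.0682088   213.86404194] [-1.79996545e+02  7.88003248e-03 -1.21023411e+00] 68.84805119745421
```

View pics/w2.png

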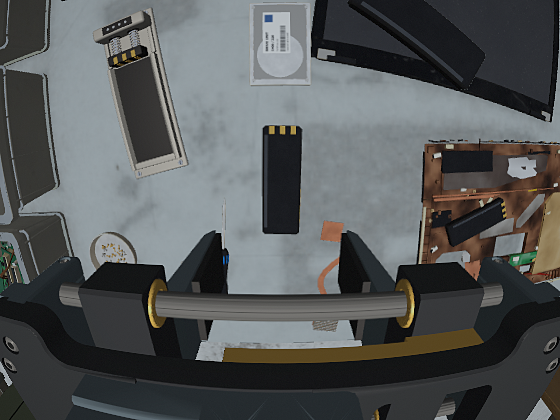

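The picture shows the pack at pixels (263-301, 125-233), the cradle at upper left with tail corners (138,178) and (187,172), and the screwdriver shaft at (224,230).

Run:
```python
from h import *
import pickle; g=pickle.load(open('w2.pkl','rb')); im=g['frame']; hsv=cv2.cvtColor(im,cv2.COLOR_RGB2HSV)
roi=np.zeros(im.shape[:2],np.uint8); roi[115:245,250:312]=1
m=(((hsv[...,2]<70)|((hsv[...,1]>110)&(hsv[...,0]<35)))*roi).astype(np.uint8)
c=max(cv2.findContours(m,0,1)[0],key=cv2.contourArea).reshape(-1,2)
P=np.array([onplane(g,u,v,19)[:2] for u,v in c]).astype(np.float32)
r=cv2.minAreaRect(P); print('pack',r, cv2.boxPoints(r).round(1).tolist())
print('driver tip/shaft',onplane(g,224,205,5),onplane(g,226,255,8))
for n,u,v,z in (('baseTL',138,178,8),('baseTR',188,172,8),('blockL',94,30,36),('blockR',150,10,36)): print(n,onplane(g,u,v,z).round(1))
a=cv2.resize(im[0:190,75:205],None,fx=3,fy=3,interpolation=2); cv2.imwrite('pics/crop2.png',cv2.cvtColor(a,4))
```

```text
pack ((438.1209411621094, -392.53887939453125), (44.202144622802734, 128.4590606689453), 88.02714538574219) [[373.20001220703125, -412.3999938964844], [501.6000061035156, -416.79998779296875], [503.1000061035156, -372.70001220703125], [374.70001220703125, -368.20001220703125]]
driver tip/shaft [ 406.91727732 -321.32384476    5.        ] [ 340.07212559 -319.05885954    8.        ]
baseTL [ 446.  -211.4    8. ]
baseTR [ 450.6 -279.8    8. ]
blockL [ 636.4 -175.1   36. ]
blockR [ 646.5 -250.    36. ]
```

View pics/crop2.png

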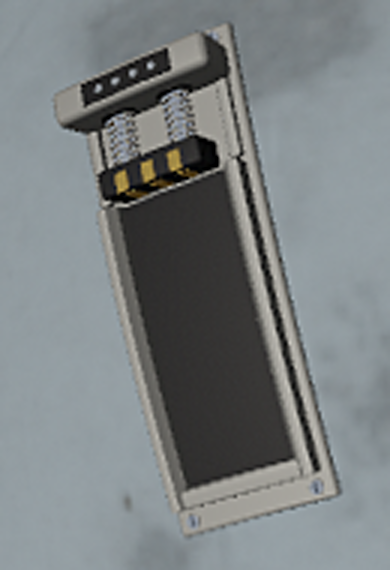

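Pack centre (438,-392.3), yaw -2°. I'll descend, holding only its top 6 mm.

Request:
send_rows(motion=[{"tx":0.0034,"ty":0.0026,"tz":0.08,"rx":0,"ry":0,"rz":0.027,"gripper":-0.5},{"tx":0,"ty":0,"tz":0.08,"rx":0,"ry":0,"rz":0,"gripper":-0.5},{"tx":0,"ty":0,"tz":0.08,"rx":0,"ry":0,"rz":0,"gripper":-0.5},{"tx":0,"ty":0,"tz":0.08,"rx":0,"ry":0,"rz":0,"gripper":-0.5},{"tx":0,"ty":0,"tz":0.04,"rx":0,"ry":0,"rz":0,"gripper":-0.5},{"tx":0,"ty":0,"tz":0.028,"rx":0,"ry":0,"rz":0,"gripper":-0.5},{"tx":0,"ty":0,"tz":0.014,"rx":0,"ry":0,"rz":0,"gripper":-0.5},{"tx":0,"ty":0,"tz":0,"rx":0,"ry":0,"rz":0,"gripper":-0.5},{"tx":0,"ty":0,"tz":0,"rx":0,"ry":0,"rz":0,"gripper":-0.5}], grip_force=50)

```text
time_s: 2.75
ee_pos: [438.6, -392.9, 13.9]
ee_rot: [179.9, -0.1, -2.1]
force: [-0.3, 0.1, 0.6]
gripper_width: 68.4
gripper_force: 0.0
```

Request:
send_rows(motion=[{"tx":0,"ty":0,"tz":0.0016,"rx":0,"ry":0,"rz":0,"gripper":1},{"tx":0,"ty":0,"tz":0,"rx":0,"ry":0,"rz":0,"gripper":1},{"tx":0,"ty":0,"tz":0,"rx":0,"ry":0,"rz":0,"gripper":1},{"tx":0,"ty":0,"tz":0,"rx":0,"ry":0,"rz":0,"gripper":1},{"tx":0,"ty":0,"tz":0,"rx":0,"ry":0,"rz":0,"gripper":1},{"tx":0,"ty":0,"tz":0,"rx":0,"ry":0,"rz":0,"gripper":1}], grip_force=50)

```text
time_s: 3.5
ee_pos: [438.1, -392.4, 12.4]
ee_rot: [180.0, -0.0, -2.1]
force: [-0.9, 1.0, 3.2]
gripper_width: 44.9
gripper_force: 50.0
```

Request:
send_rows(motion=[{"tx":0,"ty":0,"tz":-0.04,"rx":0,"ry":0,"rz":0,"gripper":1},{"tx":0,"ty":0,"tz":-0.08,"rx":0,"ry":0,"rz":0,"gripper":1},{"tx":0,"ty":0,"tz":-0.08,"rx":0,"ry":0,"rz":0,"gripper":1},{"tx":0,"ty":0,"tz":-0.08,"rx":0,"ry":0,"rz":0,"gripper":1},{"tx":-0.0285,"ty":-0.0675,"tz":0,"rx":0,"ry":0,"rz":0,"gripper":1},{"tx":-0.0285,"ty":-0.0675,"tz":0,"rx":0,"ry":0,"rz":0,"gripper":1},{"tx":-0.0285,"ty":-0.0675,"tz":0,"rx":0,"ry":0,"rz":0,"gripper":1},{"tx":-0.0285,"ty":-0.0675,"tz":0,"rx":0,"ry":0,"rz":0,"gripper":1},{"tx":0,"ty":0,"tz":0,"rx":0,"ry":0,"rz":-0.208,"gripper":1},{"tx":0,"ty":0,"tz":0,"rx":0,"ry":0,"rz":-0.208,"gripper":1},{"tx":0,"ty":0,"tz":0,"rx":0,"ry":0,"rz":0,"gripper":1},{"tx":0,"ty":0,"tz":0,"rx":0,"ry":0,"rz":0,"gripper":1}])

```text
time_s: 5.0
ee_pos: [386.0, -255.4, 151.9]
ee_rot: [-180.0, 0.0, 10.2]
force: [-0.5, -0.3, -1.6]
gripper_width: 44.5
gripper_force: 50.0
```

Run:
```python
from h import *
g=grab('wrist','w3.png'); print(g['s']['ee_pos'],g['s']['ee_rot'],g['s']['gripper_width'],g['s']['force'])
import pickle; pickle.dump(g,open('w3.pkl','wb'))
a=cv2.imread('pics/w3.png')[0:240,180:400]; cv2.imwrite('pics/w3c.png',cv2.resize(a,None,fx=2.5,fy=2.5,interpolation=2))
```

```text
[ 386.03555079 -255.37592993  151.86932422] [-1.79990179e+02  2.40828348e-02  1.02445242e+01] 44.499659018525406 [-0.52564053 -0.3387315  -1.62544688]
```

View pics/w3c.png

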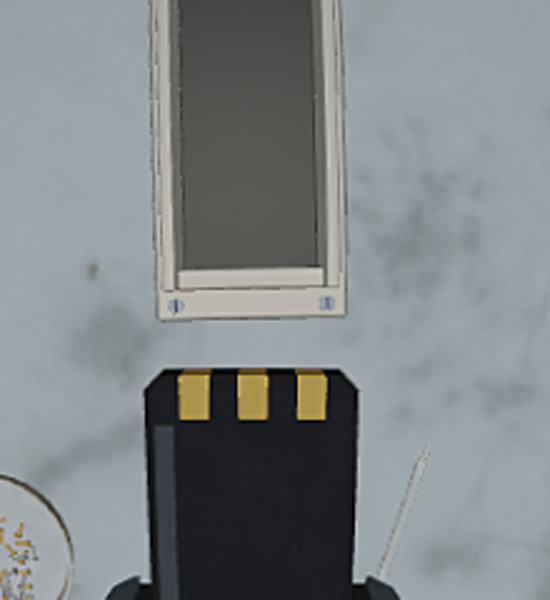

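The view shows the cradle tail at crop (158..346, 318), the lip's inner edge at (179..323, 269), and the pack's contact end top edge at v=369.

Run:
```python
from h import *
import pickle; g=pickle.load(open('w3.pkl','rb'))
Rt=R.from_euler('xyz',g['s']['ee_rot'],degrees=True).as_matrix(); t=np.array(g['s']['ee_pos'])
def p(n,u,v,z):
    w=onplane(g,180+u/2.5-.3,v/2.5-.3,z); print(n,w.round(1),'tool',(Rt.T@(w-t)).round(1))
p('tailL',158,320,8);p('tailR',347,317,8)
p('baseR far',344,2,8);p('baseL far',150,2,8)
p('lip in L',179,270,17);p('lip in R',323,268,17)
p('lip out L',180,289,17);p('lip out R',323,286,17)
p('floor edge L',179,200,19); p('wallR top in',327,200,19);p('wallR far in',322,20,19);p('wallL in',175,200,19);p('wallL far in',172,20,19)
p('pad L',195,369,152+6.6);p('pad R',312,369,158.6);p('packL',146,400,158.6);p('packR',358,400,158.6);p('packL2',152,560,158.6);p('packR2',355,560,158.6)
```

```text
tailL [ 445.5 -208.5    8. ] tool [ 66.9 -35.5 143.8]
tailR [ 459.7 -280.2    8. ] tool [ 68.1  37.6 143.8]
baseR far [ 584.4 -256.4    8. ] tool [195.1  36.3 143.8]
baseL far [ 571.3 -182.7    8. ] tool [195.3 -38.6 143.8]
lip in L [ 466.2 -214.1   17. ] tool [ 86.2 -26.3 134.8]
lip in R [ 476.4 -266.7   17. ] tool [ 87.   27.3 134.8]
lip out L [ 459.1 -215.7   17. ] tool [ 79.  -26.  134.8]
lip out R [ 469.8 -268.    17. ] tool [ 80.2  27.3 134.8]
floor edge L [ 492.2 -209.8   19. ] tool [112.6 -26.  132.8]
wallR top in [ 501.9 -263.3   19. ] tool [112.6  28.4 132.8]
wallR far in [ 571.1 -249.1   19. ] tool [183.3  26.7 132.8]
wallL in [ 491.9 -208.3   19. ] tool [112.6 -27.5 132.8]
wallL far in [ 561.4 -194.3   19. ] tool [183.5 -28.8 132.8]
pad L [ 448.4 -233.3  158.6] tool [ 65.3 -10.6  -6.8]
pad R [ 452.6 -256.8  158.6] tool [65.3 13.2 -6.8]
packL [ 440.3 -224.4  158.6] tool [ 58.9 -20.9  -6.8]
packR [ 448.1 -267.3  158.6] tool [59.  22.8 -6.8]
packL2 [ 405.9 -230.7  158.6] tool [ 23.9 -20.7  -6.7]
packR2 [ 413.8 -274.1  158.6] tool [23.9 23.4 -6.7]
```

Cradle axis is +1.0° from the tool, with its origin 152 mm ahead. I'll go above it, pitch the nose 5.5° down, and look again.

Request:
send_rows(motion=[{"tx":0,"ty":0,"tz":0,"rx":0,"ry":0,"rz":-0.034,"gripper":1},{"tx":0.071,"ty":0.0005,"tz":0,"rx":0,"ry":0,"rz":0,"gripper":1},{"tx":0.071,"ty":0.0005,"tz":0,"rx":0,"ry":0,"rz":0,"gripper":1},{"tx":0.071,"ty":0.0005,"tz":0,"rx":0,"ry":0,"rz":0,"gripper":1},{"tx":0.071,"ty":0.0005,"tz":0,"rx":0,"ry":0,"rz":0,"gripper":1},{"tx":0,"ty":0,"tz":0.08,"rx":0,"ry":0,"rz":0,"gripper":1},{"tx":0,"ty":0,"tz":0.08,"rx":0,"ry":0,"rz":0,"gripper":1},{"tx":0,"ty":0,"tz":0,"rx":0,"ry":-0.183,"rz":0,"gripper":1},{"tx":0,"ty":0,"tz":0,"rx":0,"ry":0,"rz":0,"gripper":1},{"tx":0,"ty":0,"tz":0,"rx":0,"ry":0,"rz":0,"gripper":1}])

```text
time_s: 6.3
ee_pos: [525.8, -228.5, 72.5]
ee_rot: [180.0, 5.4, 11.4]
force: [0.2, -0.8, -1.8]
gripper_width: 45.0
gripper_force: 50.0
```

Run:
```python
from h import *
g=grab('wrist','w4.png'); print(g['s']['ee_pos'],g['s']['ee_rot'],g['s']['gripper_width'],g['s']['force'])
import pickle; pickle.dump(g,open('w4.pkl','wb'))
a=cv2.imread('pics/w4.png')[20:260,180:400]; cv2.imwrite('pics/w4c.png',cv2.resize(a,None,fx=2.5,fy=2.5,interpolation=2))
```

```text
[ 525.81705084 -228.45703782   72.46692435] [179.97922871   5.39613139  11.36757983] 45.03311783588209 [ 0.20002489 -0.8306905  -1.79121939]
```

View pics/w4c.png

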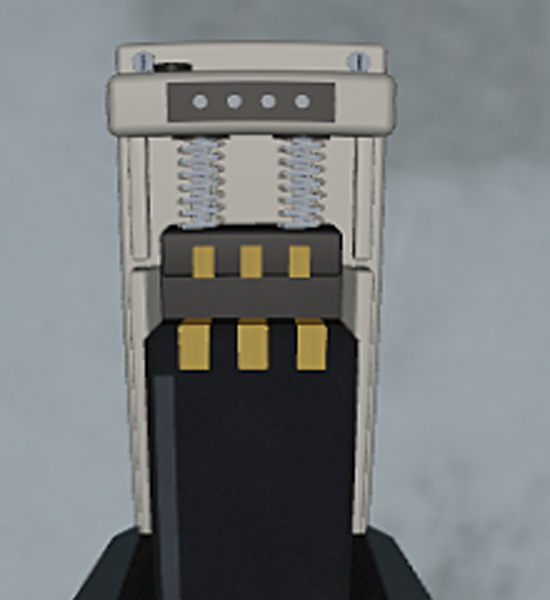

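The picture shows the pack's nose pads (194,253,312; v≈345) just above and behind the carriage pads (204,251,299; v≈260), well aligned. Next I'll measure the lateral offset.

Run:
```python
from h import *
import pickle; g=pickle.load(open('w4.pkl','rb'))
yaw=g['s']['ee_rot'][2]; Rz=R.from_euler('z',yaw,degrees=True).as_matrix(); t=np.array(g['s']['ee_pos'])
def p(n,u,v,z):
    w=onplane(g,180+u/2.5-.3,20+v/2.5-.3,z); q=Rz.T@(w-t); print(n,q.round(1))
for u in (204,251,299): p('carr pad',u,247,31)
p('carL',162,233,31);p('carR',342,233,31)
p('carface edge L',162,277,31);p('carface edge R',342,277,31)
p('blockL',109,90,36);p('blockR',395,90,36);p('block front',250,135,36)
p('baseL far',117,60,8);p('baseR far',385,60,8)
p('wallL',143,530,19);p('wallR',359,530,19);p('wallLf',148,272,19);p('wallRf',355,272,19)
for u in (194,253,312): p('pack pad',u,322,72.5+.3)
p('packL',147,400,74);p('packR',358,400,74);p('packL',152,560,76);p('packR',354,560,76)
```

```text
carr pad [ 75.1  11.1 -41.5]
carr pad [ 75.   -0.7 -41.5]
carr pad [ 75.1 -12.8 -41.5]
carL [ 78.8  21.6 -41.5]
carR [ 78.9 -23.5 -41.5]
carface edge L [ 67.5  21.8 -41.5]
carface edge R [ 67.6 -23.8 -41.5]
blockL [115.3  33.3 -36.5]
blockR [115.3 -35.2 -36.5]
block front [103.3  -0.5 -36.5]
baseL far [125.8  35.8 -64.5]
baseR far [125.8 -37.1 -64.5]
wallL [-10.1  31.8 -53.5]
wallR [-10.1 -33.1 -53.5]
wallLf [ 67.   26.9 -53.5]
wallRf [ 67.1 -28.6 -53.5]
pack pad [64.8 10.9  0.3]
pack pad [64.8 -1.2  0.3]
pack pad [ 64.8 -13.2   0.3]
packL [48.4 21.   1.5]
packR [ 48.5 -23.2   1.5]
packL [11.4 21.5  3.5]
packR [ 11.4 -24.    3.5]
```

Lateral error is 0.3 mm, TCP is at cradle x=-9.4, and yaw is aligned. Lowering into the bay.

Request:
send_rows(motion=[{"tx":0.0028,"ty":-0.0006,"tz":0.03,"rx":0,"ry":0,"rz":0,"gripper":1},{"tx":0.0028,"ty":0,"tz":0.03,"rx":0,"ry":0,"rz":0,"gripper":1},{"tx":0.0014,"ty":0,"tz":0.015,"rx":0,"ry":0,"rz":0,"gripper":1},{"tx":0.0011,"ty":0,"tz":0.012,"rx":0,"ry":0,"rz":0,"gripper":1},{"tx":0,"ty":0,"tz":0,"rx":0,"ry":0,"rz":0,"gripper":1},{"tx":0,"ty":0,"tz":0,"rx":0,"ry":0,"rz":0,"gripper":1}])

```text
time_s: 7.1
ee_pos: [525.7, -228.2, 28.7]
ee_rot: [180.0, 5.5, 11.4]
force: [0.3, -0.8, -1.6]
gripper_width: 44.7
gripper_force: 50.0
```

Request:
send_rows(motion=[{"tx":0.0053,"ty":0,"tz":0,"rx":0,"ry":0,"rz":0,"gripper":1},{"tx":0.0053,"ty":0,"tz":0,"rx":0,"ry":0,"rz":0,"gripper":1},{"tx":0.0053,"ty":0,"tz":0,"rx":0,"ry":0,"rz":0,"gripper":1},{"tx":0.0053,"ty":0,"tz":0,"rx":0,"ry":0,"rz":0,"gripper":1},{"tx":0.0053,"ty":0,"tz":0,"rx":0,"ry":0,"rz":0,"gripper":1},{"tx":0,"ty":0,"tz":0,"rx":0,"ry":0,"rz":0,"gripper":1},{"tx":0,"ty":0,"tz":0,"rx":0,"ry":0,"rz":0,"gripper":1}])

```text
time_s: 7.98
ee_pos: [537.0, -225.7, 27.4]
ee_rot: [-180.0, 5.7, 11.4]
force: [-5.7, -1.9, 2.3]
gripper_width: 44.4
gripper_force: 50.0
```

Run:
```python
from h import *
g=grab('wrist','w5.png'); print(g['s']['ee_pos'],g['s']['ee_rot'],g['s']['gripper_width'],g['s']['force'],g['s']['torque'])
import pickle; pickle.dump(g,open('w5.pkl','wb'))
a=cv2.imread('pics/w5.png')[20:260,180:400]; cv2.imwrite('pics/w5c.png',cv2.resize(a,None,fx=2.5,fy=2.5,interpolation=2))
```

```text
[ 536.96408991 -225.71983177   27.35954059] [-179.97842193    5.66054876   11.37241539] 44.44100011422432 [-5.72182938 -1.91751934  2.29916082] [-0.31957182  0.86002832 -0.02910802]
```

View pics/w5c.png

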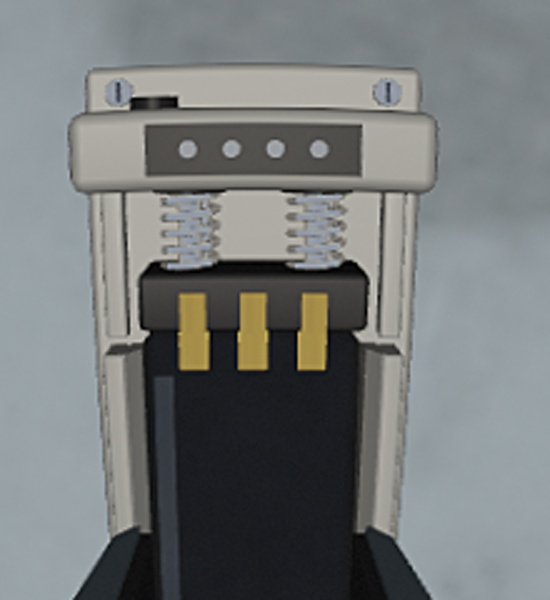

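The pack is pressing the carriage (pads overlap at v≈330), aligned with no slip, and the carriage is back about 9 mm. I'll push 2 mm more, then lower and level.

Request:
send_rows(motion=[{"tx":0.0045,"ty":0,"tz":0,"rx":0,"ry":0,"rz":0,"gripper":1},{"tx":0,"ty":0,"tz":0,"rx":0,"ry":0,"rz":0,"gripper":1},{"tx":0,"ty":0,"tz":0.0028,"rx":0,"ry":0.0367,"rz":0,"gripper":1},{"tx":0,"ty":0,"tz":0.0028,"rx":0,"ry":0.0367,"rz":0,"gripper":1},{"tx":0,"ty":0,"tz":0.0028,"rx":0,"ry":0.0367,"rz":0,"gripper":1},{"tx":0,"ty":0,"tz":0.0028,"rx":0,"ry":0.0367,"rz":0,"gripper":1},{"tx":0,"ty":0,"tz":0.0028,"rx":0,"ry":0.0367,"rz":0,"gripper":1},{"tx":0,"ty":0,"tz":0,"rx":0,"ry":0,"rz":0,"gripper":1},{"tx":0,"ty":0,"tz":0,"rx":0,"ry":0,"rz":0,"gripper":1}])

```text
time_s: 9.15
ee_pos: [538.4, -225.3, 20.4]
ee_rot: [-180.0, 0.2, 11.4]
force: [-7.0, -2.0, 5.0]
gripper_width: 45.0
gripper_force: 50.0
```

Request:
send_rows(motion=[{"tx":0,"ty":0,"tz":0.0014,"rx":0,"ry":0,"rz":0,"gripper":1},{"tx":0,"ty":0,"tz":0,"rx":0,"ry":0,"rz":0,"gripper":1},{"tx":0,"ty":0,"tz":0,"rx":0,"ry":0,"rz":0,"gripper":-0.4},{"tx":0,"ty":0,"tz":0,"rx":0,"ry":0,"rz":0,"gripper":-0.4},{"tx":0,"ty":0,"tz":0,"rx":0,"ry":0,"rz":0,"gripper":-0.4},{"tx":0,"ty":0,"tz":-0.05,"rx":0,"ry":0,"rz":0,"gripper":-0.4},{"tx":0,"ty":0,"tz":-0.08,"rx":0,"ry":0,"rz":0,"gripper":-0.4},{"tx":-0.05,"ty":0,"tz":0,"rx":0,"ry":0,"rz":0,"gripper":-0.4},{"tx":0,"ty":0,"tz":0,"rx":0,"ry":0,"rz":0,"gripper":1},{"tx":0,"ty":0,"tz":0,"rx":0,"ry":0,"rz":0,"gripper":1},{"tx":0,"ty":0,"tz":0,"rx":0,"ry":0,"rz":0,"gripper":1}])

```text
time_s: 10.52
ee_pos: [516.2, -229.9, 83.8]
ee_rot: [-180.0, -0.0, 11.4]
force: [0.2, 0.5, -0.5]
gripper_width: 36.8
gripper_force: 0.0
```

Run:
```python
from h import *
g=grab('wrist','w6.png'); print(g['s']['ee_pos'],g['s']['ee_rot'],g['s']['gripper_width'],g['s']['force'])
import pickle; pickle.dump(g,open('w6.pkl','wb'))
a=cv2.imread('pics/w6.png')[0:240,150:410]; cv2.imwrite('pics/w6c.png',cv2.resize(a,None,fx=2.5,fy=2.5,interpolation=2))
```

```text
[ 516.18047112 -229.93806455   83.83009239] [-1.79989336e+02 -1.31715956e-02  1.13674443e+01] 36.83001594207672 [ 0.18683294  0.53235704 -0.50322276]
```

View pics/w6c.png

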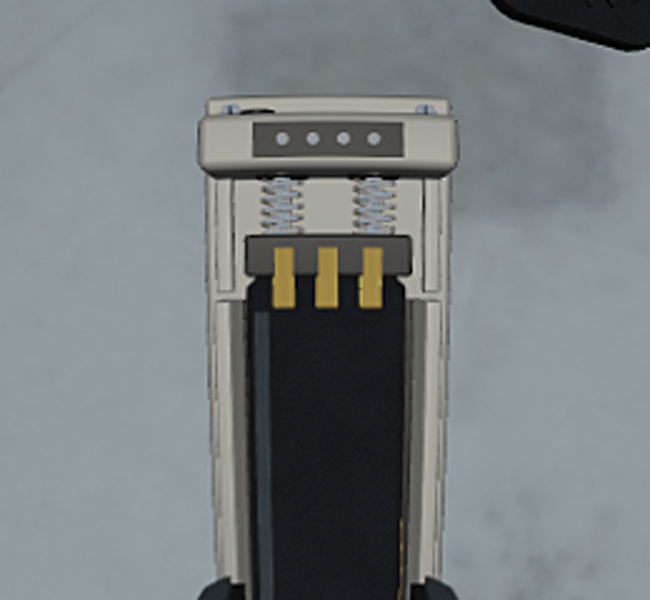

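The view shows the contact end seated against the carriage, with pads overlapping at (328,275) and the pack centred. I'll press the tail with closed fingers, which checks its height by touch.

Request:
send_rows(motion=[{"tx":-0.05,"ty":0,"tz":0,"rx":0,"ry":0,"rz":0,"gripper":1},{"tx":0,"ty":0,"tz":0.03,"rx":0,"ry":0,"rz":0,"gripper":1},{"tx":0,"ty":0,"tz":0.03,"rx":0,"ry":0,"rz":0,"gripper":1},{"tx":0,"ty":0,"tz":0,"rx":0,"ry":0,"rz":0,"gripper":1},{"tx":0,"ty":0,"tz":0.03,"rx":0,"ry":0,"rz":0,"gripper":1},{"tx":0,"ty":0,"tz":0.014,"rx":0,"ry":0,"rz":0,"gripper":1},{"tx":0,"ty":0,"tz":0.0056,"rx":0,"ry":0,"rz":0,"gripper":1},{"tx":0,"ty":0,"tz":0,"rx":0,"ry":0,"rz":0,"gripper":1},{"tx":0,"ty":0,"tz":0,"rx":0,"ry":0,"rz":0,"gripper":1}])

```text
time_s: 11.7
ee_pos: [491.4, -235.2, 29.8]
ee_rot: [180.0, -0.1, 11.4]
force: [-0.2, 0.1, 0.3]
gripper_width: 0.4
gripper_force: 0.0
```

Request:
send_rows(motion=[{"tx":0,"ty":0,"tz":0.005,"rx":0,"ry":0,"rz":0,"gripper":1},{"tx":0,"ty":0,"tz":0.004,"rx":0,"ry":0,"rz":0,"gripper":1},{"tx":0,"ty":0,"tz":0.002,"rx":0,"ry":0,"rz":0,"gripper":1},{"tx":0,"ty":0,"tz":0,"rx":0,"ry":0,"rz":0,"gripper":1},{"tx":0,"ty":0,"tz":0,"rx":0,"ry":0,"rz":0,"gripper":1}])

```text
time_s: 12.32
ee_pos: [491.5, -235.2, 27.2]
ee_rot: [179.9, -0.1, 11.4]
force: [-5.9, 3.3, 23.2]
gripper_width: 0.1
gripper_force: 11.0
```

Contact is at z=27.2 with 23 N, so the tail is flat on the floor. I'll retreat to a spot with a view of the whole cradle and check numerically.

Request:
send_rows(motion=[{"tx":0,"ty":0,"tz":-0.02,"rx":0,"ry":0,"rz":0,"gripper":1},{"tx":0,"ty":0,"tz":-0.08,"rx":0,"ry":0,"rz":0,"gripper":1},{"tx":0,"ty":0,"tz":-0.08,"rx":0,"ry":0,"rz":0,"gripper":1},{"tx":-0.08,"ty":0,"tz":-0.08,"rx":0,"ry":0,"rz":0,"gripper":1},{"tx":-0.08,"ty":0,"tz":-0.08,"rx":0,"ry":0,"rz":0,"gripper":1},{"tx":-0.05,"ty":0,"tz":0,"rx":0,"ry":0,"rz":0,"gripper":1},{"tx":0,"ty":0,"tz":0,"rx":0,"ry":0,"rz":0,"gripper":1},{"tx":0,"ty":0,"tz":0,"rx":0,"ry":0,"rz":0,"gripper":1}])

```text
time_s: 13.32
ee_pos: [388.3, -255.4, 193.0]
ee_rot: [-179.9, 0.0, 11.3]
force: [0.0, -1.3, 0.4]
gripper_width: 0.5
gripper_force: 0.0
```

Run:
```python
from h import *
g=grab('wrist','w7.png'); print(g['s']['ee_pos'],g['s']['ee_rot'])
im=g['frame']; hsv=cv2.cvtColor(im,cv2.COLOR_RGB2HSV)
# pack outline (dark, low value) near cradle centre
O=np.array([533.8,-227.9]); a=np.radians(11.3); X=np.array([np.cos(a),np.sin(a)]); Y=np.array([-X[1],X[0]])
m=(hsv[...,2]<60).astype(np.uint8)
P={}
V,U=np.nonzero(m); W=np.array([onplane(g,u,v,27)[:2] for u,v in zip(U,V)]); q=np.c_[(W-O)@X,(W-O)@Y]
k=(abs(q[:,0])<80)&(abs(q[:,1])<28)
print('n',k.sum()); q=q[k]
c=q[(abs(q[:,1])<10)]; print('x range',np.percentile(c[:,0],[0,1,50,99,100]).round(1))
for x in (-60,-50,-30,0,30,50):
    s=q[abs(q[:,0]-x)<3]; print(x,s[:,1].min().round(1),s[:,1].max().round(1)) if len(s) else print(x,'none')
# along centre line gray
f=210/np.tan(np.radians(g['vertical_fov'])/2)
idx=np.argmin
L=[]
Vg,Ug=np.mgrid[0:240,200:360]
W=np.array([onplane(g,u,v,27)[:2] for u,v in zip(Ug.ravel(),Vg.ravel())]); Q=np.c_[(W-O)@X,(W-O)@Y]; G=hsv[0:240,200:360,2].ravel()
for x in range(-92,80,2):
    s=(abs(Q[:,0]-x)<1)&(abs(Q[:,1])<4); L.append((x,int(G[s].mean()) if s.any() else -1))
print(L)
```

```text
[ 388.31733609 -255.4294699   192.99029048] [-1.79932886e+02  2.01934525e-02  1.13460272e+01]
n 4750
x range [-62.3 -61.3  -5.7  53.2  54.4]
-60 -23.1 24.0
-50 -21.0 22.9
-30 -20.9 22.9
0 -23.9 22.9
30 -23.0 24.0
50 -23.1 24.2
[(-92, 149), (-90, 149), (-88, 149), (-86, 149), (-84, 154), (-82, 111), (-80, 173), (-78, 164), (-76, 164), (-74, 163), (-72, 166), (-70, 138), (-68, 162), (-66, 169), (-64, 116), (-62, 12), (-60, 26), (-58, 26), (-56, 27), (-54, 27), (-52, 27), (-50, 27), (-48, 26), (-46, 26), (-44, 26), (-42, 26), (-40, 26), (-38, 26), (-36, 27), (-34, 27), (-32, 26), (-30, 27), (-28, 26), (-26, 26), (-24, 26), (-22, 25), (-20, 25), (-18, 25), (-16, 26), (-14, 25), (-12, 25), (-10, 24), (-8, 25), (-6, 25), (-4, 25), (-2, 25), (0, 24), (2, 25), (4, 25), (6, 24), (8, 24), (10, 24), (12, 24), (14, 24), (16, 24), (18, 24), (20, 23), (22, 24), (24, 24), (26, 24), (28, 24), (30, 25), (32, 24), (34, 25), (36, 25), (38, 25), (40, 24), (42, 26), (44, 25), (46, 26), (48, 25), (50, 24), (52, 25), (54, 24), (56, -1), (58, -1), (60, -1), (62, -1), (64, -1), (66, -1), (68, -1), (70, -1), (72, -1), (74, -1), (76, -1), (78, -1)]
```

The tail edge sits directly against the lip with no visible gap, the pack is flat by touch, and it's centred across the bay. Handing in.

```bash
python3 -c "
from workcell import env
print(env.job_done())"
```

```text
the job is handed in; nothing more can be done
None
```

I loaded the battery pack into the cradle and handed the job in at about 13 s; the hand-in gave no verdict. By touch and camera, the pack lies flat on the bay floor between carriage and lip, no other part was touched, and the arm is clear.

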